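Slide the blue specimen plate onto the light stage

ROBOT

A 6-joint arm with a two-finger parallel gripper is mounted at the origin on the work surface. World frame = base frame: x ahead of the robot, y to its left, z up, the work surface at z = 0. Lengths are in mm, angles in rad, forces in N, time in s.
With the tool pointing down it reaches from about 350 to 975 mm from the base axis. Payload 7.1 kg.
Tool frame: the origin (TCP) lies at the very end of the fingers, on their centre line; the grasp point (between the pads) lies 19 mm behind it; z points along the fingers, y is the direction in which the jaws open and shut (so a half turn about z gives the same grasp; the last joint's range is limited). The gripper opens to 88 mm and grips with 3 to 60 N. Pads are 20 mm wide; open, the fingers measure 115 mm over their backs; the gripper's body (75 mm by 178 mm) begins 61 mm behind the grasp point.
Start: joints at [1.201, 0.423, 1.63, -0, 1.089, -0.019], TCP at [214.749, 586.931, 222.675] pointing down, gripper open.
Joint ranges: [-3, 3], [-0.9, 2.11], [0.09, 2.58], [-1.31, 4.45], [0.11, 2.69], [-2.54, 2.54]. Speed limits (rad/s): [2.39, 2.39, 3.01, 3.14, 3.14, 3.14].

INTERFACE

Orientations are given as a rotation vector (axis times angle).
In Python, from workcell import readout, imaging, close_job gives the robot as it stands.
- The arm moves only by the tool carry_out, never from a script. Its argument "rows" is a list of rows, each a list of 3 entries, a list of its own where there are three numbers: the shift along the tool's x, y, z in m, then the turn, a rotation vector about the tool's x, y, z in rad, then the closure, from 0 (fully open) to 1 (shut). In form: [[[dx, dy, dz], [wx, wy, wz], hand], ...]. A call has 1 to 12 rows; each row shifts and turns the commanded pose from where the row before left it, along the tool's axes as they then stand; what a row does not reach is not made up. A row lasts 1/12 s, in which the tool goes at most 41.7 mm and 7.16 degrees, less where a joint would pass 70% of its speed; a pose out of reach is approached as far as the arm can. A call with a gripper value outside its range is refused whole. The fingers move at their own pace and stop on an object; the grip force is fixed at half the most. Time passes only in rows, so rows that do not move let the fingers close. It gives the time, the measured TCP pose, the force and the opening at its end, in the units of the state.
- readout.get_obs(): the state, without advancing time (a new reading comes with each control period).
- imaging.get_image(name): name is "scene" or "side" or "wrist"; returns the picture (480x640x3 uint8, red, green, blue); there is no depth.
- imaging.camera_params(name): a dict with "fx", "fy", "cx", "cy" (pixels), "rvec" (rotation vector, rad) and "tvec" (3), from world to camera coordinates, as OpenCV has them; the wrist camera has in their place "T_tool_cam" (4x4, takes a point from camera to tool coordinates, whose origin is the TCP and whose axes are the flange's). Camera axes: x right, y down, z forward; pixel columns grow to the right and rows downward; lengths in mm; the calibration is good to about 2 mm. A picture is of the moment at which its call begins: read the wrist's pose just before it. camera_params takes no time and is no camera call.
- close_job(): hands the job in, once; it reports no verdict.
The state is a dict: "t": time; "qpos": joint angles; "qvel": joint speeds; "joint_torque": joint torques, N m; "ee_pos": TCP position; "orientation": TCP orientation; "ft_force": force on the tool from outside, world axes, zero at the start; "moment": the same for the moment, N m; "width": finger opening in mm.
Only numpy, scipy, OpenCV 4.12 (cv2) and the standard library are available. Lean on these libraries where they do the work, as an engineer would, in place of code of your own. Each camera call takes 0.05 s, during which the arm holds its last target.

TASK

The blue spot plate with the beetles is next for viewing. Slide it sideways off the top of its stack and onto the low light stage beside it, without lifting it up and keeping it level, and leave it lying by itself in the middle of the lit window, square with it. Leave the white plates below it, and the plates of the other stack, where they are.

Things in the scene. Friction and masses are not known exactly. Their poses are not given: they have to be found in the camera images.
- blue_plate: Blue ceramic slab, 56 mm along its x, 90 along its y, 16 thick, upright flat sides, six shallow wells on top (beetles in five), about 0.18 kg. Loose on top of a stack of three equal plates (two white below) on a 4 mm mat, left or right of the light stage, its y within about 5 degrees of the stage's y. Origin: centre of underside, 36 mm above the bench at the start; z up.
- white_under: White ceramic spot plate directly below the blue one, same size (56 x 90 x 16 mm) and axes; origin at the centre of its underside, 20 mm above the bench. Loose, to be left in place.
- other_top: White ceramic spot plate, same size and axes, the top of the other stack of three (all white) on the opposite side of the light stage; origin at the centre of its underside, 36 mm above the bench. Loose, to be left in place.
- light_stage: Low cream light box fixed to the bench, 170 mm along its x, 150 along its y, 34 high, flat top; lit window 100 x 116 mm (long side along y, black border) in the middle of the top, flush. Origin: centre of underside, at bench height; z up. The stacks stand at its +y and -y sides, plate edges about 10 to 30 mm from it; its top is 2 mm below the underside of the top plates.
Mind the look-alikes: they are no part of the job. What is meant by the blue_plate is not brown or turquoise, and is the smaller of those in its own colour.

How it is judged (in metres and radians):
At the end, for the whole second after the job is handed in: The blue plate lies flat and at rest on the light stage, its centre within 20 mm of the middle of the window, its sides within 11 degrees of square with it (either way round); the white plate from under it and the other stack's top plate are within 12 mm of where they began (horizontal distance between blue_plate and light_stage below 0.02 m and angle between the x axis of blue_plate and the x axis of light_stage, either way round below 0.19 rad and z of blue_plate in the frame of light_stage between 0.031 and 0.037 m and linear speed of blue_plate below 0.02 m/s and distance of each of white_under, other_top from where it was at the start of the episode below 0.012 m); the robot touches nothing.
It fails at once if The blue plate is lifted (more than 18 mm above its height in the stack) instead of slid (height (world z) of blue_plate above 0.054 m).
It fails at once if The blue plate is tilted more than 14 degrees (angle between blue_plate's own z axis and vertical above 0.25 rad).
It fails at once if The white plate below is pushed or dragged more than 12 mm (distance of white_under from where it was at the start of the episode above 0.012 m).
It fails at once if The other stack's top plate is moved more than 12 mm (distance of other_top from where it was at the start of the episode above 0.012 m).
It also fails if it takes over 29 s, if anything falls off the work surface, if the arm or the gripper's body presses on something with over 40 N, if the wrist force passes 120 N, or if a joint passes its speed limit or range.

## Working session

There is one attempt and no reset: what is moved stays moved. The work goes in short steps, Python scripts to look and compute and a tool call to move; the robot and the scene stay as the last step left them, time stands still between calls to the robot, and variables do not carry over. Pictures are saved under pics/ and viewed, and the job is handed in when it is done.

Besides the shell and the picture viewer there is one more tool, called in YAML: its name, and indented under it one key for each argument. carry_out: Moves the arm, as the interface text tells. Its arguments: {"type":"object","properties":{"rows":{"type":"array","items":{"type":"array"}}},"required":["rows"]}

```bash
mkdir -p pics; python3 - <<'E'
from workcell import readout, imaging
import cv2
print(readout.get_obs())
for n in ["scene","side","wrist"]:
    im=imaging.get_image(n); cv2.imwrite(f"pics/{n}0.png",im[:,:,::-1]); print(n,imaging.camera_params(n))
E
```

```text
{'t': 0.0, 'qpos': array([ 1.20104084e+00,  4.23828006e-01,  1.63064991e+00, -3.15071840e-06,
        1.08858162e+00, -1.89978779e-02]), 'qvel': array([-2.44827449e-04,  1.08363255e-03, -1.19022518e-04,  1.58684962e-04,
        1.78420730e-05,  5.08210808e-04]), 'joint_torque': array([-2.49377859e-03, -5.44623864e+01, -2.73667842e+01,  6.40780781e-02,
        2.25798972e-02, -7.06999208e-05]), 'ee_pos': array([214.54022689, 586.46147534, 221.92545172]), 'orientation': array([-5.48097315e-01, -3.09312555e+00,  2.26142363e-03]), 'ft_force': array([ 0.37577558, -0.16869972,  0.31743433]), 'moment': array([ 0.01935747,  0.00260035, -0.01721937]), 'width': 87.8345396392156}
scene {'fx': 618.4926940995616, 'fy': 618.4926940995616, 'cx': 320.9074480602274, 'cy': 221.5149214769886, 'rvec': array([ 1.06781154,  2.24733529, -1.15400505]), 'tvec': array([ 397.54432357, -206.54686595, 1493.79595985])}
side {'fx': 466.9865698477864, 'fy': 466.9865698477864, 'cx': 317.2363752481744, 'cy': 237.9469330852662, 'rvec': array([ 2.03991159, -0.4915526 ,  0.31371049]), 'tvec': array([-527.0961294 ,  167.60892624,  669.43624992])}
wrist {'fx': 340.27872433154465, 'fy': 340.27872433154465, 'cx': 322.5070039634402, 'cy': 233.30453051354255, 'T_tool_cam': array([[-7.42081485e-04, -9.69960838e-01, -2.43259989e-01,
         6.56269282e+01],
       [ 9.99998479e-01, -3.35813071e-04, -1.71156313e-03,
        -1.98343690e-02],
       [ 1.57845932e-03, -2.43260889e-01,  9.69959612e-01,
        -1.63844406e+02],
       [ 0.00000000e+00,  0.00000000e+00,  0.00000000e+00,
         1.00000000e+00]])}
```

View pics/scene0.png

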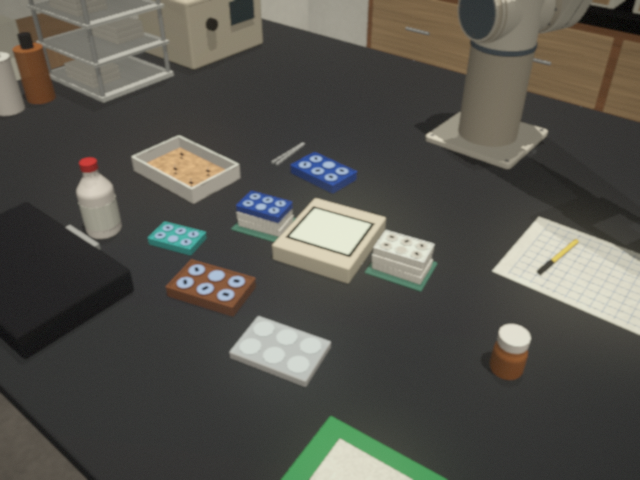

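View pics/side0.png

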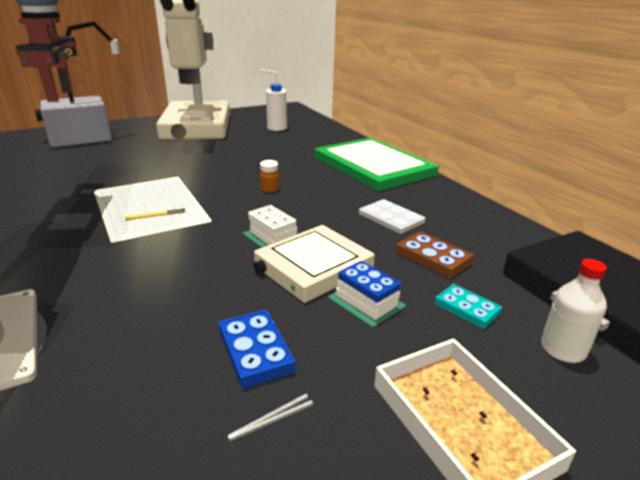

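View pics/wrist0.png

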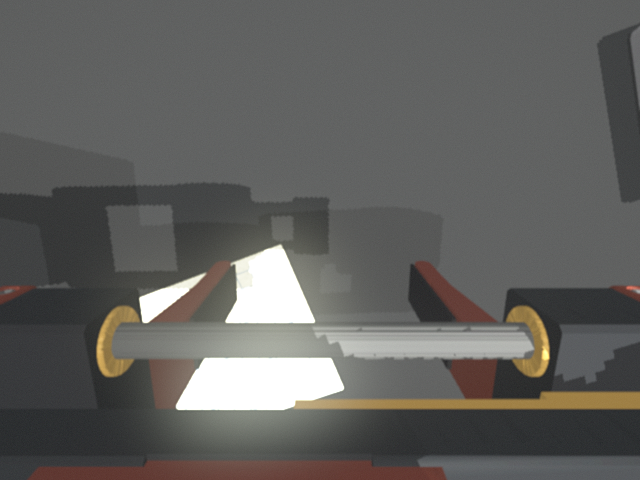

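Scene: the blue plate on its stack is at about (265,206), the stage window at (331,231), and the other stack at (403,245). The larger blue plate at (324,170) lies on the bench, so it is a decoy. In the side view the blue plate is at (370,280) and the stage at (315,255).

```bash
cat > h.py <<'E'
import numpy as np, cv2
from workcell import readout, imaging
def cam(n):
    p=imaging.camera_params(n); K=np.array([[p['fx'],0,p['cx']],[0,p['fy'],p['cy']],[0,0,1]])
    if 'rvec' in p:
        R=cv2.Rodrigues(np.array(p['rvec']))[0]; t=np.array(p['tvec'])
    else:
        o=readout.get_obs(); Rt=cv2.Rodrigues(o['orientation'])[0]; T=p['T_tool_cam']
        Rc=Rt@T[:3,:3]; c=Rt@T[:3,3]+o['ee_pos']; R=Rc.T; t=-R@c
    return K,R,t
def ray(c,uv,z):
    K,R,t=c; uv=np.atleast_2d(np.array(uv,float)); d=(np.linalg.inv(K)@np.c_[uv,np.ones(len(uv))].T).T@R
    o=-R.T@t; return o+d*((z-o[2])/d[:,2])[:,None]
def proj(c,P):
    K,R,t=c; q=(K@(R@np.atleast_2d(P).T+t[:,None])).T; return q[:,:2]/q[:,2:]
def rect(xy):
    (cx,cy),(w,h),a=cv2.minAreaRect(np.array(xy,np.float32)[:,:2]); return (round(cx,1),round(cy,1)),(round(w,1),round(h,1)),round(a,1)
E
python3 - <<'E'
from h import *
for n in ["scene","side"]:
    c=cam(n); im=cv2.imread(f"pics/{n}0.png"); hsv=cv2.cvtColor(im,cv2.COLOR_BGR2HSV)
    print(n,"tcp",proj(c,readout.get_obs()['ee_pos']), "campos",-c[1].T@c[2])
    m=cv2.inRange(hsv,(108,120,60),(128,255,255))
    m=cv2.morphologyEx(m,cv2.MORPH_CLOSE,np.ones((7,7)))
    for k in cv2.findContours(m,0,1)[0]:
        if cv2.contourArea(k)>300: print("blue",k.reshape(-1,2).mean(0), rect(ray(c,cv2.convexHull(k).reshape(-1,2),52)))
    g=cv2.inRange(im,(200,215,215),(255,255,255)); 
    for k in cv2.findContours(g,0,1)[0]:
        if cv2.contourArea(k)>300: 
            print("brt",k.reshape(-1,2).mean(0), rect(ray(c,k.reshape(-1,2),34)),rect(ray(c,k.reshape(-1,2),52)))
    x0,y0=(190,140) if n=="scene" else (220,180)
    cv2.imwrite(f"pics/{n}_crop.png",cv2.resize(im[y0:y0+160,x0:x0+265],None,fx=3,fy=3,interpolation=2))
E
```

```text
scene tcp [[799.23379447 171.84556584]] campos [1288.9784284   531.17234758  698.9420684 ]Traceback (most recent call last):
  File "<stdin>", line 8, in <module>
  File "h.py", line 17, in rect
    (cx,cy),(w,h),a=cv2.minAreaRect(np.array(xy,np.float32)[:,:2]); return (round(cx,1),round(cy,1)),(round(w,1),round(h,1)),round(a,1)
                    ~~~~~~~~~~~~~~~^^^^^^^^^^^^^^^^^^^^^^^^^^^^^^^
cv2.error: OpenCV(4.12.0) /io/opencv/modules/imgproc/src/convhull.cpp:143: error: (-215:Assertion failed) total >= 0 && (depth == CV_32F || depth == CV_32S) in function 'convexHull'
```

```bash
sed -i 's/np.array(xy,np.float32)\[:,:2\]/np.ascontiguousarray(np.array(xy)[:,:2],dtype=np.float32)/' h.py
python3 - <<'E'
from h import *
for n in ["scene","side"]:
    c=cam(n); im=cv2.imread(f"pics/{n}0.png"); hsv=cv2.cvtColor(im,cv2.COLOR_BGR2HSV)
    print(n,"base",proj(c,[0,0,0.]), "campos",-c[1].T@c[2])
    m=cv2.inRange(hsv,(108,120,60),(128,255,255))
    m=cv2.morphologyEx(m,cv2.MORPH_CLOSE,np.ones((7,7)))
    for k in cv2.findContours(m,0,1)[0]:
        if cv2.contourArea(k)>300: print("blue",k.reshape(-1,2).mean(0), rect(ray(c,cv2.convexHull(k).reshape(-1,2),52)))
    g=cv2.inRange(im,(190,215,210),(255,255,255)); 
    for k in cv2.findContours(g,0,1)[0]:
        if cv2.contourArea(k)>300: 
            print("brt",k.reshape(-1,2).mean(0), rect(ray(c,k.reshape(-1,2),34)),rect(ray(c,k.reshape(-1,2),52)))
    x0,y0=(190,140) if n=="scene" else (220,180)
    cv2.imwrite(f"pics/{n}_crop.png",cv2.resize(im[y0:y0+160,x0:x0+265],None,fx=3,fy=3,interpolation=2))
E
```

```text
scene base [[485.50707633 135.99606146]] campos [1288.9784284   531.17234758  698.9420684 ]
blue [266.10638298 205.15602837] ((611.6, -154.5), (69.0, 96.1), 13.5)
blue [323.33793103 171.4       ] ((444.6, -146.6), (137.7, 94.9), 86.1)
brt [360.06730769 468.88461538] ((918.4, 291.5), (51.0, 104.3), 39.2) ((928.4, 298.0), (49.7, 101.5), 39.2)
brt [514.48529412 334.94117647] ((607.0, 348.1), (38.9, 38.7), 25.7) ((625.4, 353.1), (37.8, 37.7), 25.7)
brt [553.73429952 276.23550725] ((400.3, 371.4), (177.4, 230.7), 1.0) ((424.3, 375.7), (172.6, 224.4), 1.0)
brt [330.89570552 230.69325153] ((574.2, -24.0), (95.8, 112.7), 12.6) ((593.6, -9.0), (93.2, 109.6), 12.6)
side base [[-50.45631167 354.86787597]] campos [ 225.05392662 -684.78202986  484.24402545]
blue [255.35652174 348.23478261] ((380.5, -229.2), (136.7, 77.3), 86.0)
blue [369.72180451 280.27067669] ((602.6, -168.0), (70.6, 96.2), 13.8)
brt [470.32686981 406.41412742] ((576.3, -424.2), (202.4, 132.0), 88.6) ((562.3, -434.6), (194.3, 126.7), 88.6)
brt [582.07407407 298.81481481] ((899.3, -340.6), (74.1, 65.3), 85.0) ((872.4, -354.4), (71.1, 62.6), 85.0)
brt [313.75107296 254.18025751] ((573.8, -25.4), (167.3, 148.8), 12.7) ((559.8, -51.7), (160.6, 142.9), 12.7)
brt [271.74193548 216.59139785] ((561.2, 146.6), (61.3, 98.1), 12.5) ((547.8, 113.3), (58.9, 94.2), 12.5)
brt [392.248 213.456] ((803.9, 48.4), (80.0, 120.4), 13.6) ((780.7, 19.1), (76.8, 115.5), 13.6)
brt [146.69791667 208.10763889] ((339.6, 316.6), (196.7, 275.3), 1.1) ((335.0, 276.5), (188.8, 264.3), 1.1)
brt [375.75132275 156.79365079] ((979.9, 377.3), (171.8, 244.5), 5.5) ((949.7, 334.9), (165.0, 234.7), 5.5)
brt [175.74747475 110.71717172] ((576.5, 1108.6), (307.9, 78.9), 66.9) ((562.5, 1036.9), (295.5, 75.7), 66.9)
```

View pics/scene_crop.png

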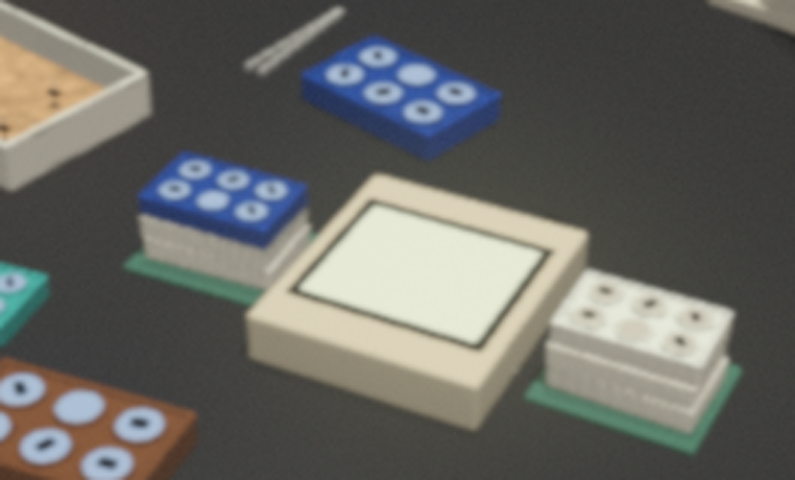

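View pics/side_crop.png

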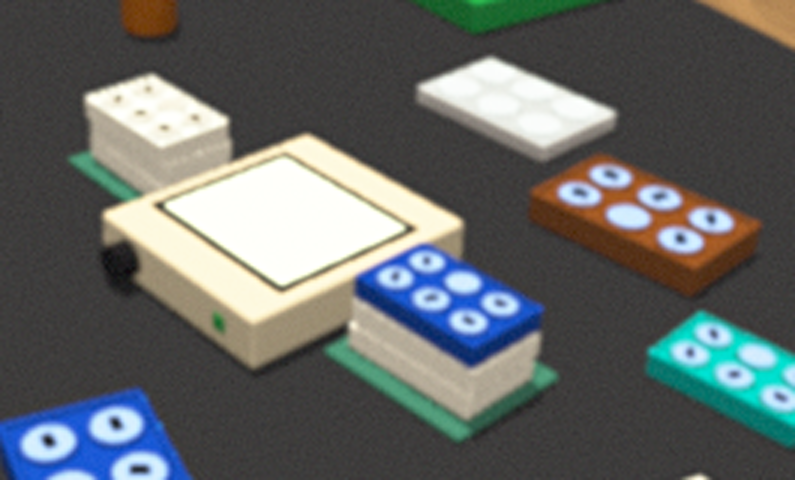

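Scene crop: the blue top has corners at about (187,153), (307,185), (263,228) and (139,193) in crop pixels. In the side crop they are at about (358,285), (422,243), (543,305) and (475,347). I'll cast rays from these.

```bash
python3 - <<'E'
from h import *
def q(n,pts,z):
    o=np.array((190,140) if n=="scene" else (220,180)); c=cam(n)
    P=ray(c,np.array(pts)/3+o,z); print(n,P[:,:2].round(0).tolist(),"ctr",P.mean(0)[:2].round(1),rect(P))
q("scene",[(187,153),(307,185),(263,228),(139,193)],52)
q("side",[(358,285),(422,243),(543,305),(475,347)],52)
q("scene",[(374,201),(552,249),(480,348),(291,290)],34)
q("side",[(285,154),(412,229),(282,289),(158,206)],34)
q("scene",[(378,174),(588,235),(476,392),(248,320)],34)
E
```

```text
scene [[590.0, -204.0], [569.0, -120.0], [621.0, -110.0], [642.0, -195.0]] ctr [ 605.4 -157.1] ((605.3, -157.4), (53.3, 90.3), 13.7)
side [[565.0, -135.0], [620.0, -114.0], [646.0, -196.0], [591.0, -212.0]] ctr [ 605.3 -164.2] ((604.6, -163.6), (59.2, 86.3), 17.0)
scene [[535.0, -93.0], [507.0, 25.0], [612.0, 49.0], [640.0, -71.0]] ctr [573.4 -22.4] ((573.0, -23.0), (108.5, 123.3), 12.8)
side [[614.0, 46.0], [640.0, -73.0], [538.0, -97.0], [511.0, 20.0]] ctr [575.6 -26. ] ((575.5, -25.4), (106.6, 122.2), 12.8)
scene [[510.0, -111.0], [480.0, 34.0], [645.0, 71.0], [677.0, -71.0]] ctr [578.  -19.3] ((577.2, -19.8), (172.1, 147.6), 12.8)
```

carry_out:
  rows:
    - [[-0.026,-0.0237,0],[0,0,0],0]
    - [[-0.026,-0.0237,0],[0,0,0],0]
    - [[-0.026,-0.0237,0],[0,0,0],0]
    - [[-0.026,-0.0237,0],[0,0,0],0]
    - [[-0.026,-0.0237,0],[0,0,0],0]
    - [[-0.026,-0.0237,0],[0,0,0],0]
    - [[-0.026,-0.0237,0],[0,0,0],0]
    - [[-0.026,-0.0237,0],[0,0,0],0]
    - [[-0.026,-0.0237,0],[0,0,0],0]
    - [[-0.026,-0.0237,0],[0,0,0],0]
    - [[-0.026,-0.0237,0],[0,0,0],0]
    - [[-0.026,-0.0237,0],[0,0,0],0]

```text
t: 1.15
ee_pos: [410.4, 211.0, 222.7]
orientation: [-0.548, -3.093, 0.0]
ft_force: [0.1, -0.1, 0.4]
width: 87.8
```

carry_out:
  rows:
    - [[-0.0258,-0.0235,0],[0,0,0.05],0]
    - [[-0.026,-0.0237,0],[0,0,-0.05],0]
    - [[-0.026,-0.0237,0],[0,0,0],0]
    - [[-0.026,-0.0237,0],[0,0,0],0]
    - [[-0.026,-0.0237,0],[0,0,0],0]
    - [[-0.026,-0.0237,0],[0,0,0],0]
    - [[-0.026,-0.0237,0],[0,0,0],0]
    - [[-0.026,-0.0237,0],[0,0,0],0]
    - [[-0.026,-0.0237,0],[0,0,0],0]
    - [[-0.026,-0.0237,0],[0,0,0],0]
    - [[-0.025,-0.0225,0],[0,0,0],0]
    - [[-0.024,-0.0215,0],[0,0,0],0]

```text
t: 2.15
ee_pos: [602.3, -159.8, 222.4]
orientation: [-0.549, -3.093, 0.0]
ft_force: [0.1, 0.7, 0.5]
width: 87.9
```

carry_out:
  rows:
    - [[0,0,0.005],[0,0,0.11],0]
    - [[0,0,0.005],[0,0,0.11],0]
    - [[0,0,0.005],[0,0,0.11],0]
    - [[0,0,0.005],[0,0,0.11],0]
    - [[0,0,0.005],[0,0,0.11],0]
    - [[0,0,0.005],[0,0,0.11],0]
    - [[0,0,0.005],[0,0,0.11],0]
    - [[0,0,0.005],[0,0,0.11],0]
    - [[0,0,0.005],[0,0,0.1],0]
    - [[0,0,0],[0,0,0],0]
    - [[0,0,0],[0,0,0],0]

```text
t: 3.07
ee_pos: [601.6, -157.9, 177.3]
orientation: [-1.935, -2.474, 0.001]
ft_force: [0.6, -0.4, -0.2]
width: 87.5
```

```bash
python3 - <<'E'
from h import *
o=readout.get_obs(); print(o['t'],o['ee_pos'],cv2.Rodrigues(o['orientation'])[0].round(3).tolist())
im=imaging.get_image("wrist")[:,:,::-1]; cv2.imwrite("pics/wrist1.png",im)
E
```

```text
3.0667 [ 601.61902658 -157.87675201  177.27031158] [[-0.241, 0.971, -0.001], [0.971, 0.241, 0.0], [0.0, -0.001, -1.0]]
```

View pics/wrist1.png

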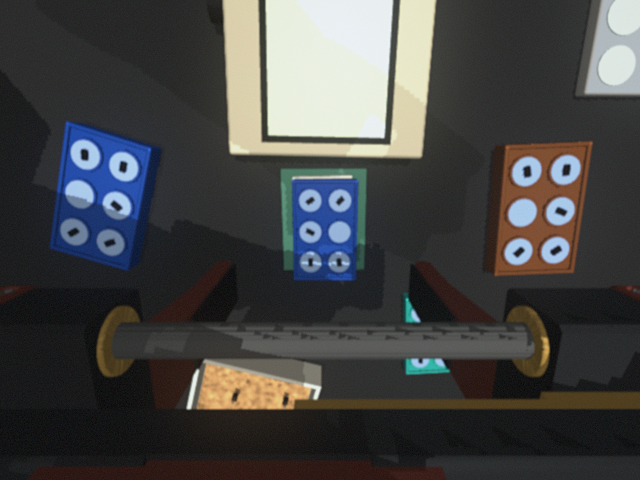

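Wrist view: the blue plate spans about (292..357, 178..279), square with the jaws. The window's lower edge runs from (264,141) to (391,143).

```bash
python3 - <<'E'
from h import *
c=cam("wrist"); im=cv2.imread("pics/wrist1.png"); hsv=cv2.cvtColor(im,cv2.COLOR_BGR2HSV)
m=cv2.inRange(hsv,(105,120,50),(130,255,255)); m[:,:270]=0;m[:,380:]=0
m=cv2.morphologyEx(m,cv2.MORPH_CLOSE,np.ones((9,9)))
k=max(cv2.findContours(m,0,1)[0],key=cv2.contourArea).reshape(-1,2); print(k.min(0),k.max(0))
r=rect(ray(c,k,52)); print("plate",r)
w=ray(c,[(264,141),(391,143)],34); print("window edge",w.round(1), (w.mean(0)+58*np.array([-.22,.9755,0])).round(1), np.degrees(np.arctan2(*(w[1]-w[0])[[1,0]])))
o=readout.get_obs(); R=cv2.Rodrigues(o['orientation'])[0]
print("tool shift",R.T@(np.array([*r[0],40])-o['ee_pos']))
E
```

```text
[292 179] [357 281]
plate ((605.3, -163.0), (57.1, 92.0), 13.4)
window edge [[ 535.2 -101.    34. ]
 [ 643.2  -76.    34. ]] [576.4 -31.9  34. ] 13.017034654570073
tool shift [ -5.7679207    2.15664482 137.64222121]
```

carry_out:
  rows:
    - [[-0.005,0.0025,0.02],[0,0,0],0]
    - [[0,0,0.025],[0,0,0],0]
    - [[0,0,0.025],[0,0,0],0]
    - [[0,0,0.02],[0,0,0],0]
    - [[0,0,0.016],[0,0,0],0]
    - [[0,0,0.01],[0,0,0],0]
    - [[0,0,0.01],[0,0,0],0]
    - [[0,0,0.008],[0,0,0],0]
    - [[0,0,0],[0,0,0],0]
    - [[0,0,0],[0,0,0],0]

```text
t: 3.95
ee_pos: [605.7, -162.3, 43.8]
orientation: [1.939, 2.472, 0.0]
ft_force: [-0.3, 0.5, 0.5]
width: 87.6
```

```bash
python3 - <<'E'
from h import *
o=readout.get_obs(); print(o['t'],o['ee_pos'],o['ft_force'])
im=imaging.get_image("side")[:,:,::-1]; cv2.imwrite("pics/side1.png",cv2.resize(im[180:340,220:485],None,fx=3,fy=3,interpolation=2))
E
```

```text
3.95 [ 605.71867417 -162.26096695   43.84342241] [-0.33423418  0.494143    0.45291411]
```

View pics/side1.png

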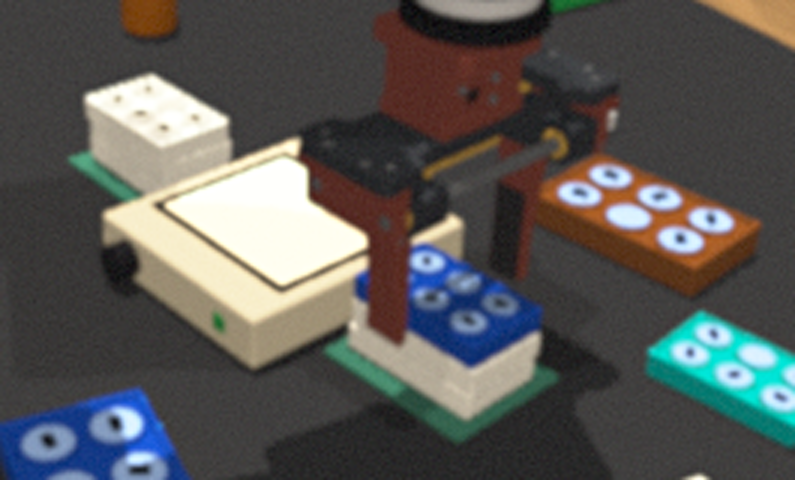

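The side view shows the fingers straddling the blue plate, with the tips near its lower half. I'll go down 3 mm and close.

carry_out:
  rows:
    - [[0,0,0.003],[0,0,0],0]
    - [[0,0,0],[0,0,0],0]
    - [[0,0,0],[0,0,0],0.3]
    - [[0,0,0],[0,0,0],0.3]
    - [[0,0,0],[0,0,0],0.6]
    - [[0,0,0],[0,0,0],0.6]
    - [[0,0,0],[0,0,0],0.6]
    - [[0,0,0],[0,0,0],0.6]
    - [[0,0,0],[0,0,0],0.6]
    - [[0,0,0],[0,0,0],0.6]

```text
t: 4.83
ee_pos: [605.5, -162.2, 40.7]
orientation: [-1.939, -2.471, 0.0]
ft_force: [-1.3, 0.2, 2.3]
width: 55.9
```

carry_out:
  rows:
    - [[0.004,0,0],[0,0,0],0.6]
    - [[0.006,0,0],[0,0,0],0.6]
    - [[0.008,0,0],[0,0,0],0.6]
    - [[0.008,0,0],[0,0,0],0.6]
    - [[0.008,0,0],[0,0,0],0.6]
    - [[0.008,0,0],[0,0,0],0.6]
    - [[0.008,0,0],[0,0,0],0.6]
    - [[0.008,0,0],[0,0,0],0.6]
    - [[0.006,0,0],[0,0,0],0.6]
    - [[0.004,0,0],[0,0,0],0.6]
    - [[0,0,0],[0,0,0],0.6]

```text
t: 5.75
ee_pos: [589.0, -95.0, 40.7]
orientation: [-1.938, -2.471, -0.0]
ft_force: [-1.0, 1.0, 0.8]
width: 55.8
```

```bash
python3 - <<'E'
from h import *
o=readout.get_obs(); print(o['t'],o['ee_pos'],o['ft_force'],o['moment'],o['width'])
im=imaging.get_image("side")[:,:,::-1]; cv2.imwrite("pics/side2.png",cv2.resize(im[180:340,220:485],None,fx=3,fy=3,interpolation=2))
E
```

```text
5.75 [589.00333548 -94.97925358  40.66520647] [-0.95703091  0.98445337  0.77022692] [ 0.15914809  0.10535249 -0.00026752] 55.786499286470914
```

View pics/side2.png

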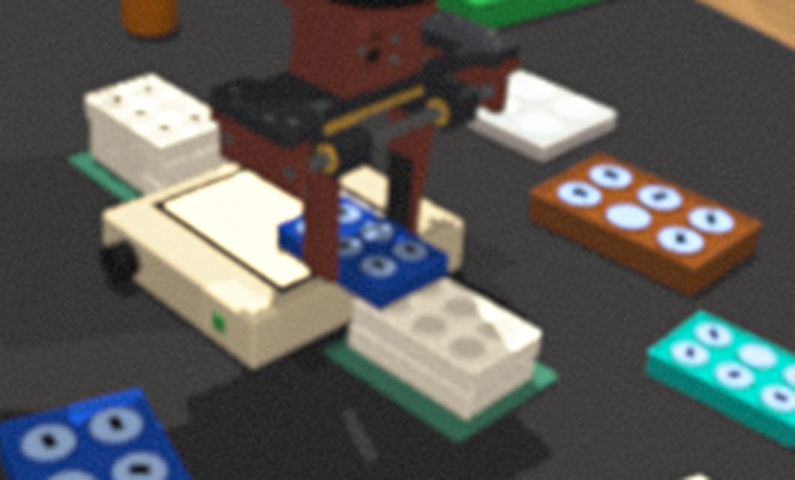

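The blue plate is halfway across and level, and the white plate has not moved. I'll continue.

carry_out:
  rows:
    - [[0.004,0,0],[0,0,0],0.6]
    - [[0.007,0,0],[0,0,0],0.6]
    - [[0.009,0,0],[0,0,0],0.6]
    - [[0.009,0.001,0],[0,0,0.01],0.6]
    - [[0.009,0.001,0],[0,0,0.01],0.6]
    - [[0.009,0.001,0],[0,0,0],0.6]
    - [[0.009,0,0],[0,0,0],0.6]
    - [[0.007,0,0],[0,0,0],0.6]
    - [[0.006,0,0],[0,0,0],0.6]
    - [[0.0025,0,0],[0,0,0],0.6]
    - [[0,0,0.001],[0,0,0],0.6]
    - [[0,0,0.0005],[0,0,0],0.6]

```text
t: 6.8
ee_pos: [576.1, -25.8, 39.1]
orientation: [1.964, 2.452, 0.0]
ft_force: [1.0, -0.6, -3.0]
width: 55.7
```

```bash
python3 - <<'E'
from h import *
o=readout.get_obs(); print(o['t'],o['ee_pos'],o['ft_force'],o['moment'],o['width'])
for n in ("side","scene"):
    im=imaging.get_image(n)[:,:,::-1]; x0,y0=(190,140) if n=="scene" else (220,180)
    cv2.imwrite(f"pics/{n}3.png",cv2.resize(im[y0:y0+160,x0:x0+265],None,fx=3,fy=3,interpolation=2))
E
```

```text
6.8 [576.10289011 -25.83785236  39.14211156] [ 1.02599223 -0.63966967 -2.95029629] [-0.07977036  0.03494021  0.04971702] 55.72685992348125
```

View pics/side3.png

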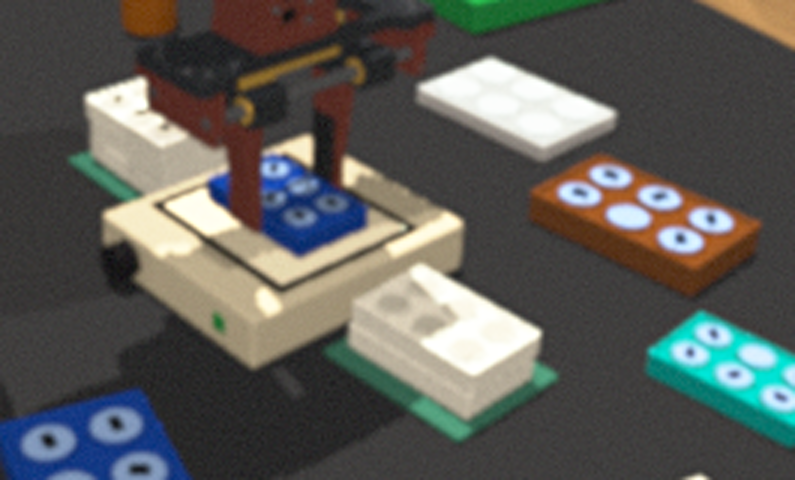

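View pics/scene3.png

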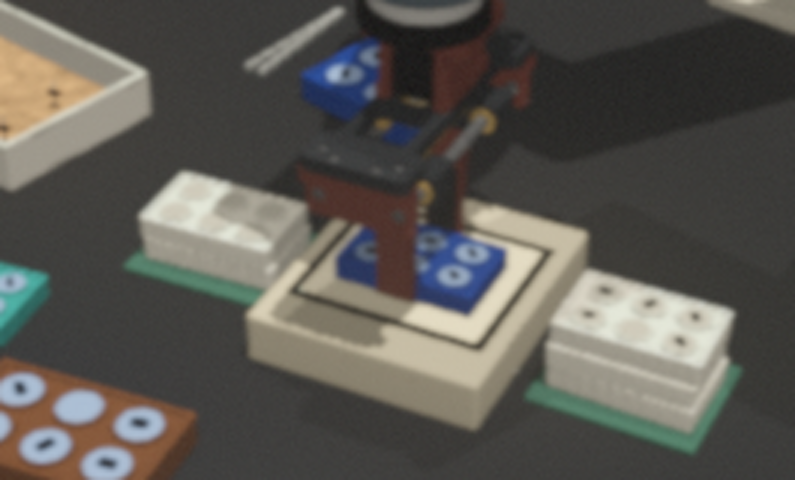

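Both views show the plate central on the window, and both white stacks are unmoved. I'll release and rise.

carry_out:
  rows:
    - [[0,0,0],[0,0,0],0.35]
    - [[0,0,0],[0,0,0],0.2]
    - [[0,0,0],[0,0,0],0.0]
    - [[0,0,0],[0,0,0],0]
    - [[0,0,0],[0,0,0],0]
    - [[0,0,0],[0,0,0],0]
    - [[0,0,0],[0,0,0],0]

```text
t: 7.48
ee_pos: [576.1, -25.9, 39.2]
orientation: [1.964, 2.452, 0.0]
ft_force: [0.2, 0.1, 0.1]
width: 87.7
```

carry_out:
  rows:
    - [[0,0,-0.01],[0,0,0],0]
    - [[0,0,-0.02],[0,0,0],0]
    - [[0,0,-0.025],[0,0,0],0]
    - [[0,0,-0.025],[0,0,0],0]
    - [[0,0,-0.025],[0,0,0],0]
    - [[-0.02,0,-0.025],[0,0,0],0]
    - [[-0.03,0,-0.025],[0,0,0],0]
    - [[-0.03,0,-0.02],[0,0,0],0]
    - [[-0.02,0,-0.01],[0,0,0],0]
    - [[0,0,0],[0,0,0],0]
    - [[0,0,0],[0,0,0],0]

```text
t: 8.4
ee_pos: [598.0, -124.2, 225.3]
orientation: [1.966, 2.449, 0.001]
ft_force: [-0.0, 0.9, -0.9]
width: 87.8
```

```bash
python3 - <<'E'
from h import *
o=readout.get_obs(); print(o['t'],o['ee_pos'],o['ft_force'],o['width'])
c=cam("wrist"); im=imaging.get_image("wrist")[:,:,::-1].copy(); cv2.imwrite("pics/wrist4.png",im)
hsv=cv2.cvtColor(im,cv2.COLOR_BGR2HSV); m=cv2.morphologyEx(cv2.inRange(hsv,(105,110,50),(130,255,255)),cv2.MORPH_CLOSE,np.ones((9,9)))
for k in cv2.findContours(m,0,1)[0]:
    if cv2.contourArea(k)>500: print(k.reshape(-1,2).mean(0),rect(ray(c,k.reshape(-1,2),50)))
im=imaging.get_image("side")[:,:,::-1]
cv2.imwrite("pics/side4.png",cv2.resize(im[180:340,220:485],None,fx=3,fy=3,interpolation=2))
E
```

```text
8.4 [ 598.04333454 -124.16513839  225.26194177] [-0.03449664  0.94922288 -0.93718821] 87.76933263994161
[130.02234637 223.78212291] ((409.3, -179.9), (120.4, 79.2), 86.1)
[322.10355987 107.14886731] ((576.1, -25.9), (54.4, 87.9), 12.5)
```

View pics/wrist4.png

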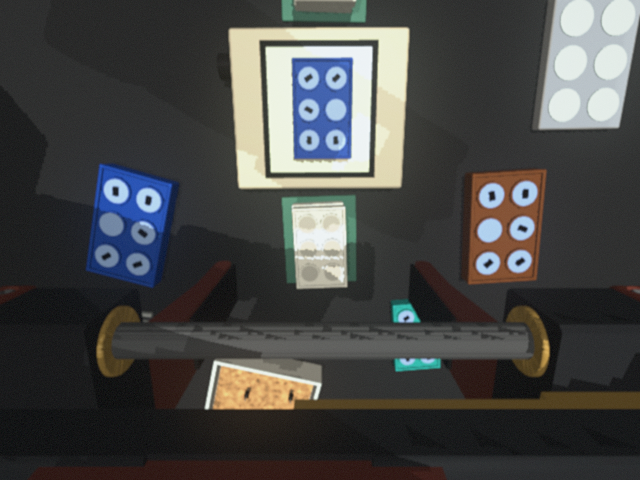

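View pics/side4.png

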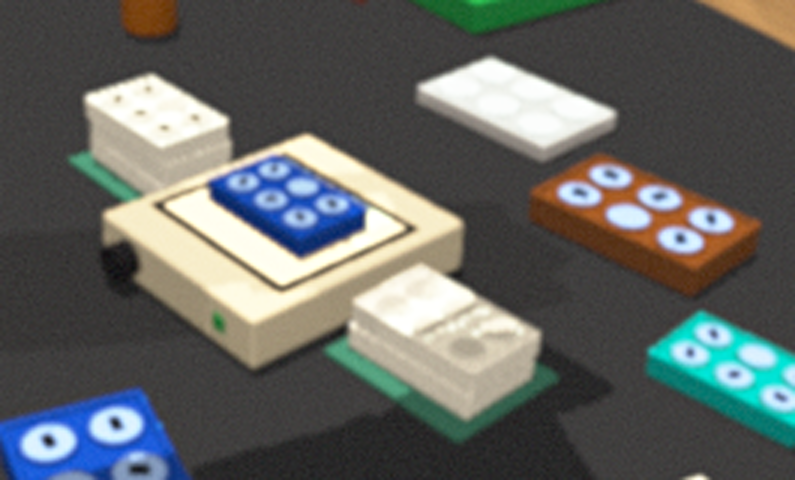

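The plate lies square in the middle of the window: plate centre about (322,107), window centre about (320,108). The white plates are where they were.

```bash
python3 -c "
from workcell import close_job; print(close_job())"
```

```text
the job is handed in; nothing more can be done
None
```

The blue plate is now lying by itself in the middle of the lit window, square with it, and the job is handed in at about 8.5 s of the 29 s allowed. I gripped it by its long sides, slid it level about 140 mm onto the stage, lowered it 1.5 mm onto the glass, then opened the gripper and backed off upwards.

**Blue plate:** the last wrist picture puts its centre at (576.1, -25.9) mm, turned 12.5°. I measured the window centre at about (574.5, -25) mm and 12.8°, so it is about 2 mm and under 1° off.

**White plates:** in the pictures, both the plate from under it and the other stack looked unmoved. I judged that by eye and did not measure it. The gripper is clear and touches nothing.

**Disagreement between checks:** an early wrist reading put the window centre about 7 mm away from the other two cameras' estimate. I used the other two; the final wrist picture shows the plate and window centres about 2 pixels apart.

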